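Refit the volume knob of a desk audio box and hold it pressed for pairing

TASK

Finish putting the desk audio control box back together: first start the captive fastener on its cover by pressing it down and, while it is down, turning it clockwise to its stop so that it stays caught. Then take the loose volume knob, turn it so that its keyed hole matches the flat on the box's bare D-shaft, push it fully onto the shaft, and hold knob and shaft pressed all the way in, as one does to start pairing. Finish while still holding the knob pressed in (do not let go), and leave the tape roll, the earbud case and the pin tin where they are.

Things in the scene. Friction and masses are not known exactly. Their poses are not given: they have to be found in the camera images.
- box_deck (a point): Centre of the top of the desk audio control box: black with an aluminium cover, 110 (x) x 200 (y) x 45 mm high, fixed in place. Axes are the box's: -x its front (grille side, roughly towards the robot), y along its length, z up. At x = 0 on the deck stand the bare D-shaft (y = +50 mm) and the fastener (y = -55 mm).
- fastener_grip (a point): Centre of the upright steel grip bar of the captive fastener: 32 mm long (the point's x), 10 mm thick (y), 24 mm high (z), on a flange of 32 mm dia. whose top is 12 mm below the point. The fastener's vertical axis passes through the point, which sinks and turns with the bar.
- fastener_push (a joint): How far the fastener is pressed down: 0 = up (start), 0.006 m = bottom stop. A spring pushes it up, about 2 N at the top and 7 N at the bottom. Only when pressed more than about 4.1 mm can it turn; once turned and let go it springs back to about 4 mm and stays caught there.
- fastener_turn (a joint): Turn of the fastener in rad, clockwise seen from above: 0 = start, 1.2 = stop. Locked (a few degrees of play) while the fastener is up. Light friction, 0.03 N m.
- shaft_tip (a point): Centre (on the axis) of the top of the vertical steel D-shaft: 16 mm dia., 20 mm above the deck when out, top edge chamfered 2 mm, flat 1.5 mm from the axis on the point's -x side (box front). It cannot turn. Axes as the box. With the knob fully on, the tip meets the hole's end: knob underside 15 mm below the tip, 5 mm above the deck with the shaft out, 1 mm with it pressed in.
- shaft (a joint): How far the shaft is pressed in: 0 = out (start), 0.004 m = bottom stop. A spring pushes it out, 3 N at the top and 8 N at the bottom.
- volume_knob: Loose grey volume knob, upright, hole down, 36 mm high, about 60 g. On a skirt (45 mm dia., 6 mm high) stands a bar grip 26 mm thick (flat sides face +y and -y), 40 mm long along x, pointed at its -x end: a nose reaching 27 mm from the axis, marked by a thin line on top. Origin: centre of the underside, on the hole's axis; z up.
- knob_nose (a point): Point in the knob's nose, 25 mm from the knob's axis towards its -x, 25 mm above its underside; axes as the knob. The knob's blind hole enters from below: 15 mm deep, 18 mm dia., flat 2.5 mm from the axis on the nose (-x) side, so 1 mm clearance all round the shaft. It fits only with the nose pointing where the shaft's flat faces, within about 7 degrees.
- tape_roll: Bystander: roll of masking tape lying flat, 74 mm dia., 19 mm high; origin centre of underside.
- earbud_case: Bystander: white earbud case, 27 x 58 x 40 mm; origin centre of underside.
- pin_tin: Bystander: small round tin, 58 mm dia., 24 mm high; origin centre of underside.
There are look-alikes about, which are no part of the job. What is shaped like the volume_knob but pink or yellow is not meant.

How it is judged:
On the way, in this order (a step that is already met when the one before it is completed fails the run):
1. the fastener is pressed down, not yet turned (value of joint fastener_push above 0.0035 m and value of joint fastener_turn below 0.9 rad), for 0.05 s.
2. the fastener is turned clockwise and stays caught down (value of joint fastener_turn above 1 rad and value of joint fastener_push above 0.003 m), for 0.2 s.
3. the knob is on the D-shaft, flat to flat, fully home (z of volume_knob in the frame of shaft_tip below -0.013 m and horizontal distance between volume_knob and shaft_tip below 0.0025 m and angle between volume_knob's own z axis and vertical below 0.12 rad and x of knob_nose in the frame of shaft_tip below -0.022 m), for 0.1 s.
At the end, for the whole second after the job is handed in: Fastener turned over 1.0 rad and caught over 3 mm down; knob home on the shaft (underside over 13 mm below its tip, within 2.5 mm of its axis, upright within 0.12 rad, nose to the flat's side); shaft pressed in over 3 of 4 mm; fingers on the knob with over 2 N (all of step 2 and all of step 3 and value of joint shaft above 0.003 m and contact force between the fingers and volume_knob above 2 N); the arm keeps its last pose, push and grip.
It fails at once if a bystander is moved more than 20 mm (distance of any of tape_roll, earbud_case, pin_tin from where it was at the start of the episode above 0.02 m).
It also fails if it takes over 53 s, if anything falls off the work surface, if the arm or the gripper's body presses on something with over 40 N, if the wrist force passes 120 N, or if a joint passes its speed limit or range.

ROBOT

A 6-joint arm with a two-finger parallel gripper is mounted at the origin on a cart in front of the work surface, level with it; the furniture and walls round the work are solid. World frame = base frame: x ahead of the robot, y to its left, z up, the work surface at z = 0. Lengths are in m, angles in rad, forces in N, time in s.
With the tool pointing down it reaches from about 0.35 to 0.925 m from the base axis. Payload 6.4 kg.
Tool frame: the origin (TCP) lies at the centre of the arm's flange, where the gripper is bolted on; the fingertips stand arm.tcp_to_tips ahead of it and the grasp point (between the pads) lies 155 mm ahead of it (arm.tcp_to_tips is the distance from the TCP to the fingertips, in m); z points along the fingers, y is the line along which they close (so a half turn about z gives the same grasp; the last joint's range is limited). The gripper opens to 85 mm and grips with 20 to 120 N. Pads are 22 mm wide; open, the fingers measure 114 mm over their backs; the gripper's body (76 mm by 85 mm) begins 54 mm behind the grasp point. The pads swing forward as they close: fully open they stand 13 mm farther back than shut.
Start: joints at [1.016, 0.245, 1.558, -0, 1.339, -0.174], TCP at [0.242, 0.603, 0.405] pointing down, gripper open.
Joint ranges: [-3.13, 3.13], [-1.02, 2.26], [0.13, 2.54], [-0.95, 4.09], [0.21, 2.88], [-2.74, 2.74]. Speed limits (rad/s): [2.57, 2.57, 3.14, 3.14, 3.14, 3.14].

INTERFACE

Orientations are given as a unit quaternion [w, x, y, z].
In Python, from workcell import get_state, imaging, job, arm gives the robot as it stands.
- The arm moves only by the tool carry_out, never from a script. Its argument "plan" is one flat list of numbers, 5 for each row, row after row: the finger opening in m, from 0 to 0.0854, then the shift along the tool's x, y, z in m, then the turn about the tool's z in rad. A call has 1 to 10 rows; each row shifts and turns the commanded pose from where the row before left it, along the tool's axes as they then stand; what a row does not reach is not made up. A row lasts 1/8 s, in which the tool goes at most 62.5 mm and 10.7 degrees, less where a joint would pass 70% of its speed; a pose out of reach is approached as far as the arm can. A call is refused whole if a number of a shift passes 0.0625 or a number of a turn 0.188, either way. A call with a gripper value outside its range is refused whole. The fingers move at their own pace and stop on an object; "grip_force" is the grip in N (left out, the last holds). Time passes only in rows, so rows that do not move let the fingers close. It gives the time, the measured TCP pose, the force, the opening and the grip force at its end, in the units of the state.
- get_state(): the state, without advancing time (a new reading comes with each control period).
- imaging.capture(name): name is "side" or "top" or "wrist"; returns (picture, depth): 480x640x3 uint8, red, green, blue; 480x640 float32, m along the optical axis (not along the pixel's ray), 0 where there is no reading.
- imaging.get_calibration(name): a dict with "fov_y" (degrees; the focal length in pixels is half the picture's height over the tangent of half this angle, whatever the lens; pixels are square), "cx", "cy" (the principal point, pixels), "R" (3x3) and "t" (3): a world point X has camera coordinates R X + t; the wrist camera has in their place "tool_from_camera" (4x4, takes a point from camera to tool coordinates, whose origin is the TCP and whose axes are the flange's). Camera axes: x right, y down, z forward; pixel columns grow to the right and rows downward; lengths in m; the calibration is good to about 2 mm. The wrist camera is an equidistant fisheye: a pixel r from the principal point sees the ray r / f radians off the axis. A picture is of the moment at which its call begins: read the wrist's pose just before it. get_calibration takes no time and is no camera call.
- job.finish_job(): hands the job in; it is judged then, once.
The state is a dict: "t": time; "joints": joint angles; "joint_velocities": joint speeds; "effort": joint torques, N m; "position": TCP position; "tcp_rot": TCP orientation; "ft_force": force on the tool from outside, world axes, zero at the start; "torque": the same for the moment, N m; "gripper_width": finger opening in m; "grasp_force": force on a finger pad.
Only numpy, scipy, OpenCV 4.12 (cv2) and the standard library are available. Lean on these libraries where they do the work, as an engineer would, in place of code of your own. Each camera call takes 0.05 s, during which the arm holds its last target. There are 200 camera calls.

## Working session

There is one attempt and no reset: what is moved stays moved. The work goes in short steps, Python scripts to look and compute and a tool call to move; the robot and the scene stay as the last step left them, time stands still between calls to the robot, and variables do not carry over. Pictures are saved under pics/ and viewed, at most 10 in all, crops included, and the job is handed in when it is done.

Besides the shell and the picture viewer there is one more tool, called in YAML: its name, and indented under it one key for each argument. carry_out: Moves the arm, as the interface text tells. Its arguments: {"type":"object","properties":{"plan":{"type":"array"},"grip_force":{"type":"number"}},"required":["plan"]}

```bash
mkdir -p pics; ls
python3 - <<'E'
from workcell import get_state, imaging, job, arm
import cv2, numpy as np
print(get_state()); print(arm.tcp_to_tips)
for n in("side","top"):
    p,d=imaging.capture(n); np.savez(f"pics/{n}0.npz",p=p,d=d); cv2.imwrite(f"pics/{n}0.png",p[:,:,::-1]); print(n,imaging.get_calibration(n))
print(imaging.get_calibration("wrist"))
E
```

```text
pics
{'t': 0.0, 'joints': array([ 1.01592400e+00,  2.45868168e-01,  1.55905545e+00,  4.74686778e-05,
        1.33865166e+00, -1.74127020e-01]), 'joint_velocities': array([ 1.49852412e-03,  1.07003727e-03, -1.58803398e-04,  7.91092014e-06,
       -5.44792478e-04,  7.07793474e-04]), 'effort': array([ 1.16922507e-03, -4.29508352e+01, -3.26130438e+01, -9.34689979e-05,
        5.28611752e-03, -4.85868881e-06]), 'position': array([0.24143417, 0.6032536 , 0.40352309]), 'tcp_rot': array([-3.74960024e-04,  1.89230119e-01,  9.81932268e-01, -9.17953364e-04]), 'ft_force': array([-0.16019932, -0.25328805, -0.43397074]), 'torque': array([-0.01928056, -0.00172884,  0.05097262]), 'grasp_force': 0.0, 'gripper_width': 0.085194387386045}
0.1734
side {'fov_y': 49.01682873404323, 'cx': 321.81808505459003, 'cy': 233.7415758336082, 'R': array([[ 0.03767835, -0.99923606,  0.01037504],
       [-0.54625547, -0.0292894 , -0.83710638],
       [ 0.83677076,  0.02587336, -0.54694174]]), 't': array([-0.08261672,  0.39887053,  0.68322165])}
top {'fov_y': 51.61941209234539, 'cx': 322.47994809468963, 'cy': 238.2884995836295, 'R': array([[-0.02033947, -0.99950316,  0.02407759],
       [-0.99854811,  0.01910677, -0.05036473],
       [ 0.04987966, -0.02506702, -0.99844062]]), 't': array([-0.06911282,  0.60300224,  1.22428563])}
{'fov_y': 65.70646984690485, 'cx': 318.7919798333891, 'cy': 239.378432778676, 'tool_from_camera': array([[ 1.02696385e-03, -9.56965611e-01, -2.90199526e-01,
         7.37907631e-02],
       [ 9.99999310e-01,  8.17416684e-04,  8.43293876e-04,
         1.31401609e-04],
       [-5.69789304e-04, -2.90200192e-01,  9.56965790e-01,
         3.11005142e-02],
       [ 0.00000000e+00,  0.00000000e+00,  0.00000000e+00,
         1.00000000e+00]])}
```

View pics/top0.png

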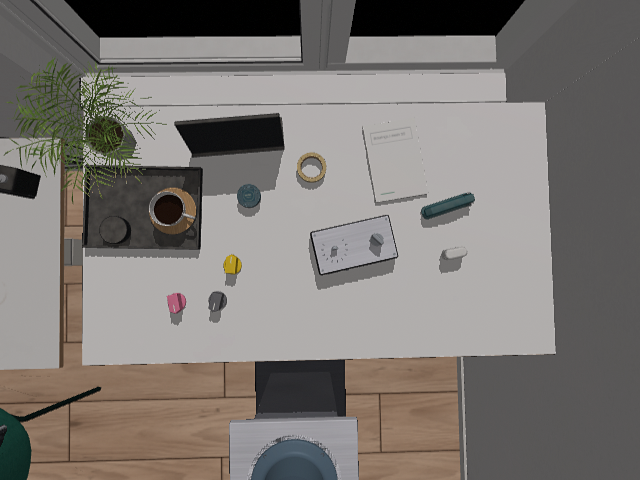

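View pics/side0.png

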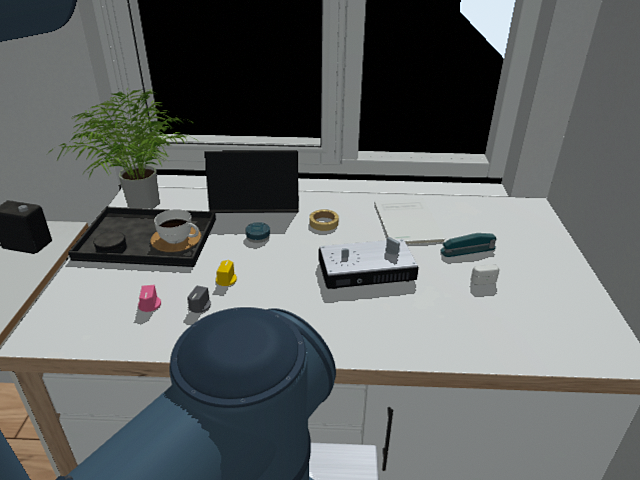

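The top view shows the grey knob at (217,301), the box centred near (354,245), with the shaft at (334,250) and the fastener at (377,240). The pink knob is at (177,302) and the yellow one at (232,264). The side view agrees.

```bash
cat > h.py <<'E'
import numpy as np, cv2
from scipy.spatial.transform import Rotation as Ro
from workcell import get_state, imaging, job, arm
def Rt(st): 
    q=st['tcp_rot']; return Ro.from_quat([q[1],q[2],q[3],q[0]]).as_matrix()
def cam(n,st=None):
    c=imaging.get_calibration(n); f=240/np.tan(np.radians(c['fov_y']/2))
    if n=='wrist':
        T=np.array(c['tool_from_camera']); R=Rt(st)@T[:3,:3]; o=st['position']+Rt(st)@T[:3,3]
    else: R=np.array(c['R']).T; o=-R@np.array(c['t'])
    return c,f,R,o
def rays(n,u,v,st=None):   # camera rays with z=1, rotated to world
    c,f,R,o=cam(n,st); x=(np.asarray(u,float)-c['cx'])/f; y=(np.asarray(v,float)-c['cy'])/f
    if n=='wrist':
        r=np.hypot(x,y)+1e-12; k=np.tan(r)/r; x,y=x*k,y*k
    return o,np.stack([x,y,np.ones_like(x)],-1)@R.T
def plane(n,u,v,z,st=None):
    o,d=rays(n,u,v,st); return o+d*((z-o[2])/d[...,2])[...,None]
def cloud(n,d,st=None):
    v,u=np.mgrid[:480,:640]; o,r=rays(n,u,v,st); return o+r*d[...,None]
def yaw(st): R=Rt(st); return np.arctan2(R[1,0],R[0,0])  # direction of tool x
E
python3 - <<'E'
from h import *
z=np.load('pics/top0.npz'); P=cloud('top',z['d']); H=P[...,2]
print('table',np.median(H[280:350,280:400]))
def rect(m,zz):
    cs,_=cv2.findContours(m.astype(np.uint8),0,1); c=max(cs,key=cv2.contourArea)[:,0]
    w=plane('top',c[:,0],c[:,1],zz); return cv2.minAreaRect((w[:,:2]*1000).astype(np.float32))
m=(H>.035); w=np.zeros_like(m); w[205:285,300:410]=1
print('box',rect(m&w,.045))
for n,(u0,u1,v0,v1),h in(('shaft',(322,346,238,262),.06),('fast',(365,390,228,250),.06)):
    s=np.zeros_like(m); s[v0:v1,u0:u1]=1; q=P[s&(H>.053)]; print(n,len(q),np.median(q,0),q[:,2].max() if len(q) else 0)
s=np.zeros_like(m); s[285:318,203:235]=1; q=P[s&(H>.02)]; print('knob',len(q),np.median(q,0)); print(rect(s&(H>.02),.036))
q=P[s&(H>.004)]; print(rect(s&(H>.004),.006))
st=get_state(); print(yaw(st))
for n,u,v,h in(('yellow',232,264,.02),('pink',177,302,.02),('case',455,254,.03),('tape',312,167,.01),('tin',249,196,.01)): print(n,plane('top',u,v,h))
E
```

```text
table -0.0011727407456040284
box ((583.2545166015625, -156.4541015625), (109.00141143798828, 198.24671936035156), 11.75375747680664)
shaft 25 [ 0.57523841 -0.1068558   0.0654373 ] 1.2544106108003663
fast 128 [ 0.59419934 -0.2095544   0.06105318] 0.08367049189539322
knob 213 [0.45268127 0.18363999 0.03548475]
((450.7720947265625, 183.54779052734375), (27.656938552856445, 46.24433517456055), 75.41024017333984)
((449.29876708984375, 184.22213745117188), (42.733341217041016, 48.78171920776367), 83.776611328125)
2.7607655711492733
yellow [0.54192743 0.14426727 0.02      ]
pink [0.45139152 0.27992654 0.02      ]
case [ 0.55546881 -0.40896657  0.03      ]
tape [ 0.78277969 -0.05832291  0.01      ]
tin [0.71175609 0.10138446 0.01      ]
```

carry_out:
  plan: [0.085, -0.042, -0.0416, 0, 0, 0.085, -0.042, -0.0416, 0, 0, 0.085, -0.042, -0.0416, 0, 0, 0.085, -0.042, -0.0416, 0, 0, 0.085, -0.042, -0.0416, 0, 0, 0.085, -0.042, -0.0416, 0, 0, 0.085, -0.042, -0.0416, 0, 0, 0.085, 0, 0, 0, 0]

```text
t: 1.1
position: [0.4075, 0.2209, 0.4045]
tcp_rot: [0.0, 0.192, 0.981, -0.0]
ft_force: [0.1, 0.4, 0.1]
gripper_width: 0.0849
grasp_force: 0.0
```

Run:
```python
from h import *
st=get_state(); p,d=imaging.capture('wrist'); np.savez('pics/w1.npz',p=p,d=d,st=st); cv2.imwrite('pics/w1.png',p[:,:,::-1]); print(st['t'],st['position'],yaw(st),st['joints'])
```

```text
1.1 [0.40745671 0.22087315 0.40447049] 2.754311798470017 [ 2.51414925e-01 -2.09731572e-01  2.01926609e+00 -4.54666713e-04
  1.33226498e+00 -9.31993051e-01]
```

View pics/w1.png

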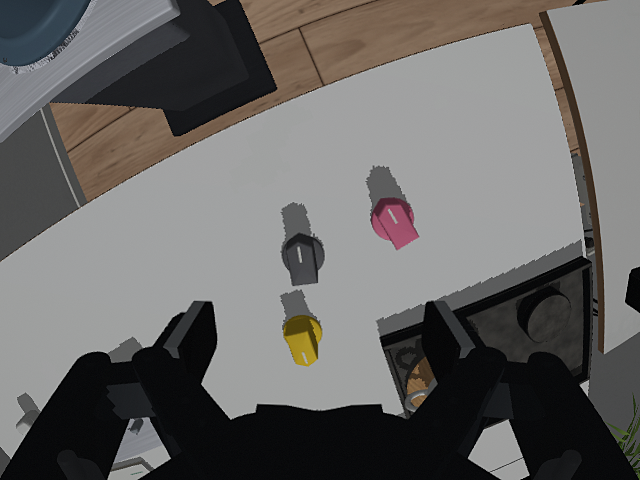

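carry_out:
  plan: [0.085, -0.042, -0.0416, 0, 0, 0.085, -0.042, -0.0416, 0, 0, 0.085, -0.042, -0.0416, 0, 0, 0.085, -0.042, -0.0416, 0, 0, 0.085, -0.042, -0.0416, 0, 0, 0.085, -0.042, -0.0416, 0, 0, 0.085, -0.042, -0.0416, 0, 0, 0.085, -0.03, -0.03, 0, 0, 0.085, 0, 0, 0, 0]

```text
t: 2.28
position: [0.5887, -0.1957, 0.4038]
tcp_rot: [-0.0, 0.19, 0.982, 0.0]
ft_force: [-0.2, -0.1, 0.4]
gripper_width: 0.085
grasp_force: 0.0
```

Run:
```python
from h import *
st=get_state(); p,d=imaging.capture('wrist'); np.savez('pics/w2.npz',p=p,d=d,st=st); cv2.imwrite('pics/w2.png',p[:,:,::-1]); print(st['t'],st['position'],yaw(st),st['joints'])
```

```text
2.275 [ 0.5887174  -0.19565248  0.40380083] 2.759793243089734 [-5.03387826e-01  1.78051917e-01  1.63750793e+00  1.58212725e-04
  1.32709278e+00 -1.69242285e+00]
```

View pics/w2.png

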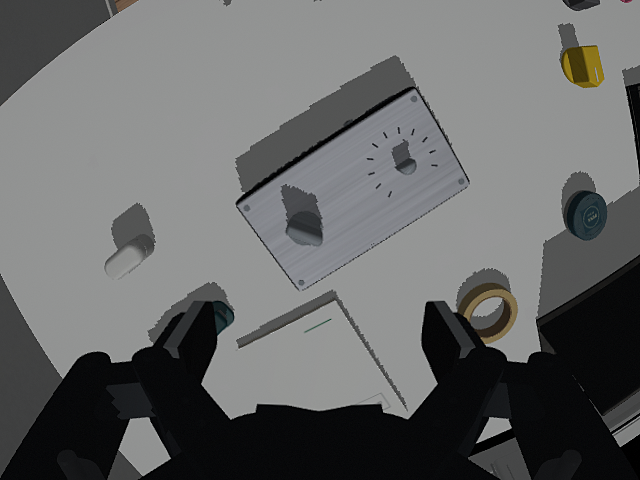

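w1 shows the grey knob at (302,258), its white nose line pointing up in the image. w2 shows the fastener bar at about (304,232) and the shaft at (406,167).

Run:
```python
from h import *
def ld(f): 
    z=np.load(f,allow_pickle=True); return z['p'],z['d'],z['st'].item()
p,d,st=ld('pics/w2.npz'); P=cloud('wrist',d,st); H=P[...,2]
print('table',np.median(H[60:90,200:300]),'deck',np.median(H[190:200,320:340]))
m=np.zeros(H.shape,bool); m[200:260,275:335]=1
for lo,hi in((.054,.068),(.074,.1)):
    k=m&(H>lo)&(H<hi); q=P[k]; r=cv2.minAreaRect((q[:,:2]*1000).astype(np.float32)); print(len(q),np.median(q,0),q[:,2].max(),r)
m[:]=0; m[140:185,385:425]=1; q=P[m&(H>.055)&(H<.1)]; print('shaft',len(q),q.mean(0),np.percentile(q[:,2],[50,95]))
m[:]=0; m[80:300,230:475]=1; k=(m&(H>.04)).astype(np.uint8); c=max(cv2.findContours(k,0,1)[0],key=cv2.contourArea)[:,0]
print('box',cv2.minAreaRect((P[c[:,1],c[:,0],:2]*1000).astype(np.float32)))
p,d,s1=ld('pics/w1.npz'); P=cloud('wrist',d,s1); H=P[...,2]; m[:]=0; m[225:295,275:330]=1
q=P[m&(H>.03)]; print('knob',len(q),np.median(q,0),cv2.minAreaRect((q[:,:2]*1000).astype(np.float32)))
k=m&(p.min(2)>150)&(H>.03); v,u=np.nonzero(k); w=plane('wrist',u,v,.036,s1)[:,:2]; print(len(w),w.mean(0)); 
if len(w)>3: l=cv2.fitLine(w.astype(np.float32),2,0,.01,.01).ravel(); print(l,np.degrees(np.arctan2(l[1],l[0])))
k=m&(H>.002); c=max(cv2.findContours(k.astype(np.uint8),0,1)[0],key=cv2.contourArea)[:,0]; 
k=m&(H>.003)&(H<.010); print('skirt',P[k][:,:2].min(0),P[k][:,:2].max(0))
g=np.load('pics/w2.npz',allow_pickle=True)['p'][120:270,260:450]; cv2.imwrite('pics/c2.png',cv2.resize(g[:,:,::-1],None,fx=4,fy=4,interpolation=2))
```

```text
table -0.0009531772005769157 deck 0.04467500208339423
478 [ 0.59016526 -0.20695039  0.05550346] 0.06790677478432766 ((594.3538818359375, -212.19625854492188), (29.055877685546875, 31.082569122314453), 30.96204376220703)
442 [ 0.59467355 -0.21097477  0.07867526] 0.08089968552889654 ((595.647216796875, -210.98651123046875), (32.09857940673828, 10.51232624053955), 47.37517166137695)
shaft 207 [ 0.57568819 -0.10864455  0.06330449] [0.06407127 0.06571248]
box ((578.8389892578125, -158.80575561523438), (118.41552734375, 197.09005737304688), 12.07137680053711)
knob 1149 [0.44937191 0.18598319 0.03560444] ((402.77984619140625, 205.55380249023438), (30.498424530029297, 150.82485961914062), 67.1884994506836)
34 [0.44760088 0.1860122 ]
[ 0.95420367 -0.29915783  0.44760087  0.18601221] -17.407026
skirt [0.42706279 0.16203755] [0.47307888 0.20703951]
```

View pics/c2.png

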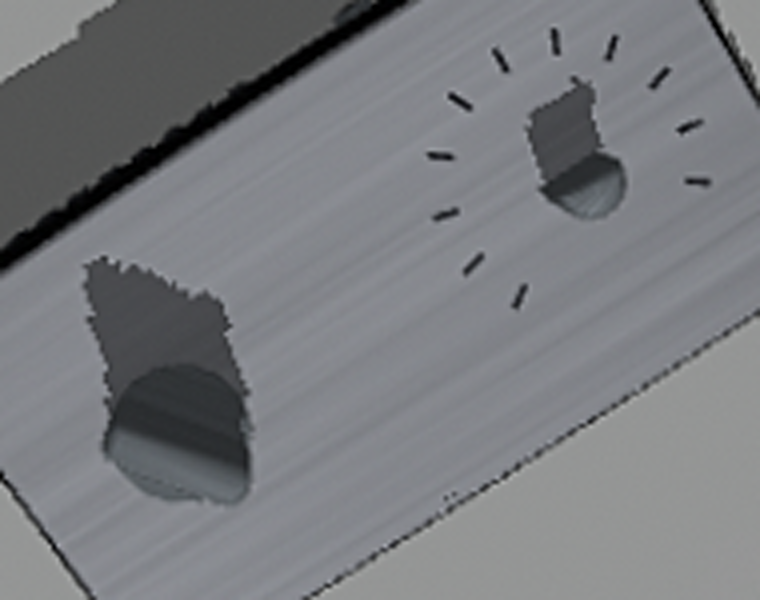

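The crop shows the fastener bar running left-up to right-down at about (180,445) in the crop, and the D-shaft's flat facing the box front. Next I check which way the knob's nose points.

Run:
```python
from h import *
z=np.load('pics/w1.npz',allow_pickle=True); p,d,s1=z['p'],z['d'],z['st'].item(); P=cloud('wrist',d,s1); H=P[...,2]
m=np.zeros(H.shape,np.uint8); m[228:292,278:328]=1; k=(m>0)&(H>.0335)&(H<.038)
n,l,s,c=cv2.connectedComponentsWithStats(k.astype(np.uint8)); i=1+s[1:,4].argmax(); v,u=np.nonzero(l==i)
q=P[v,u][:,:2]; print(len(q),s[i],cv2.minAreaRect((q*1000).astype(np.float32)))
a=np.radians(162.6); x=(q-[.450,.1845])@np.array([[np.cos(a),-np.sin(a)],[np.sin(a),np.cos(a)]])*1000
for b in range(-32,32,6):
    t=x[(x[:,0]>=b)&(x[:,0]<b+6)]
    if len(t)>5: print(b,t[:,1].min().round(1),t[:,1].max().round(1))
g=p[215:305,260:350]; cv2.imwrite('pics/c1.png',cv2.resize(g[:,:,::-1],None,fx=6,fy=6,interpolation=2))
```

```text
1078 [ 286  241   32   45 1078] ((450.0989685058594, 185.18130493164062), (26.029626846313477, 45.54622268676758), 75.31878662109375)
-26 -14.5 10.7
-20 -14.6 11.2
-14 -14.2 11.6
-8 -13.8 12.0
-2 -13.6 12.1
4 -13.0 12.3
10 -12.7 12.8
16 -12.7 11.4
22 -2.7 3.0
```

View pics/c1.png

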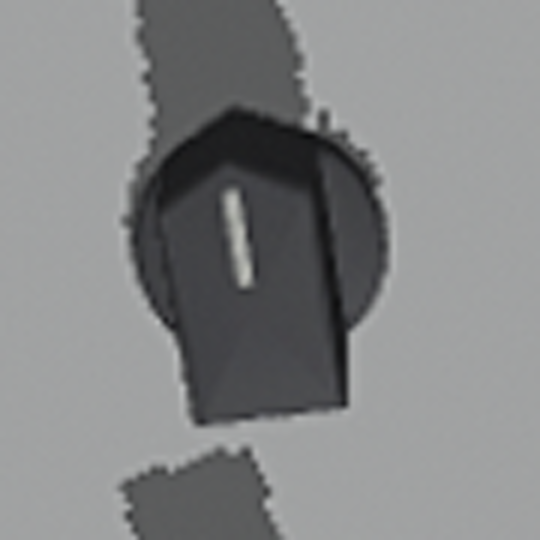

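carry_out:
  plan: [0.085, -0.0113, -0.0114, 0, 0.185, 0.085, 0, 0, 0.008, 0.185, 0.085, 0, 0, 0.008, 0.185, 0.085, 0, 0, 0.008, 0.185, 0.085, 0, 0, 0.01, 0.185, 0.085, 0, 0, 0.01, 0.185, 0.085, 0, 0, 0.01, 0.185, 0.085, 0, 0, 0.01, 0.185, 0.085, 0, 0, 0.01, 0.185, 0.085, 0, 0, 0, 0.185]

```text
t: 3.58
position: [0.5937, -0.2067, 0.3294]
tcp_rot: [-0.001, 0.899, 0.438, -0.001]
ft_force: [1.0, 0.7, 0.4]
gripper_width: 0.085
grasp_force: 0.0
```

carry_out:
  plan: [0.085, 0, 0, 0, 0.08, 0.085, 0, 0, 0, 0]

```text
t: 3.82
position: [0.594, -0.2073, 0.3306]
tcp_rot: [-0.0, 0.914, 0.405, -0.0]
ft_force: [-0.1, 0.6, 0.6]
gripper_width: 0.0849
grasp_force: 0.0
```

Run:
```python
from h import *
st=get_state(); p,d=imaging.capture('wrist'); np.savez('pics/w3.npz',p=p,d=d,st=st); cv2.imwrite('pics/w3.png',p[:,:,::-1]); print(st['t'],st['position'],np.degrees(yaw(st)),st['joints'][5])
P=cloud('wrist',d,st); H=P[...,2]; N=np.hypot(P[...,0]-.595,P[...,1]+.2105)<.03
q=P[N&(H>.074)&(H<.088)]; print(len(q),np.median(q,0),cv2.minAreaRect((q[:,:2]*1000).astype(np.float32)))
q=P[N&(H>.0535)&(H<.062)]; print(len(q),np.median(q,0),cv2.minEnclosingCircle((q[:,:2]*1000).astype(np.float32)))
N=np.hypot(P[...,0]-.574,P[...,1]+.107)<.02; q=P[N&(H>.06)&(H<.08)]; print('shaft',len(q),cv2.minAreaRect((q[:,:2]*1000).astype(np.float32)) if len(q) else 0)
```

```text
3.825 [ 0.59402523 -0.20730741  0.33060193] 47.807761990879634 0.22054275064218665
735 [ 0.59635895 -0.21052611  0.07869037] ((595.7619018554688, -211.21148681640625), (31.93411636352539, 9.80211067199707), 46.43963623046875)
923 [ 0.59646311 -0.20990837  0.05512056] ((595.9788208007812, -211.3081817626953), 16.341886520385742)
shaft 285 ((577.2794799804688, -108.2837142944336), (9.85305404663086, 15.640887260437012), 10.101266860961914)
```

View pics/w3.png

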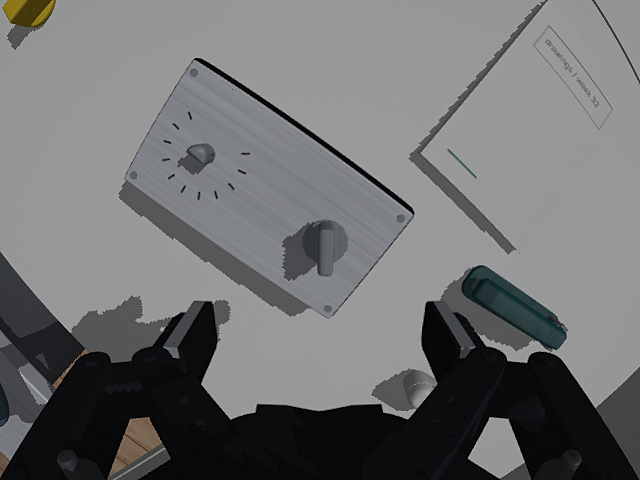

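w3 shows the bar upright at (326,248), between the fingers. I go down and grip.

carry_out:
  plan: [0.05, -0.0016, 0.004, 0.02, 0.024, 0.05, 0, 0, 0.03, 0, 0.04, 0, 0, 0.03, 0, 0.04, 0, 0, 0.0165, 0, 0.03, 0, 0, 0, 0, 0.03, 0, 0, 0, 0]
  grip_force: 50

```text
t: 4.62
position: [0.5963, -0.2137, 0.2352]
tcp_rot: [0.001, 0.92, 0.393, 0.001]
ft_force: [-0.2, 0.9, 0.0]
gripper_width: 0.03
grasp_force: 0.0
```

carry_out:
  plan: [0.0, 0, 0, 0, 0, 0, 0, 0, 0, 0, 0, 0, 0, 0, 0, 0, 0, 0, 0, 0]

```text
t: 5.12
position: [0.5955, -0.2128, 0.2347]
tcp_rot: [-0.001, 0.92, 0.393, -0.001]
ft_force: [-4.2, 3.8, 2.1]
gripper_width: 0.0088
grasp_force: 53.0
```

carry_out:
  plan: [0, 0, 0, 0.003, 0, 0, 0, 0, 0.003, 0, 0, 0, 0, 0, 0, 0, 0, 0, 0, 0]

```text
t: 5.62
position: [0.5957, -0.2128, 0.2299]
tcp_rot: [-0.001, 0.92, 0.393, -0.001]
ft_force: [-7.1, 5.0, 8.5]
gripper_width: 0.0085
grasp_force: 53.8
```

carry_out:
  plan: [0, 0, -0.001, 0.0015, 0, 0, 0, 0, 0, 0, 0, 0, 0, 0, 0.12, 0, 0, 0, 0, 0.16, 0, 0, 0, 0, 0.16, 0, 0, 0, 0, 0.16]

```text
t: 6.38
position: [0.5953, -0.2124, 0.2298]
tcp_rot: [-0.001, 0.995, 0.101, -0.001]
ft_force: [-8.5, 6.5, 15.3]
gripper_width: 0.0084
grasp_force: 54.7
```

carry_out:
  plan: [0, 0, 0, 0, 0.16, 0, 0, 0, 0, 0.16, 0, 0, 0, 0, 0.16, 0, 0, 0, 0, 0.12, 0, 0, 0, 0, 0.05, 0, 0, 0, 0, 0]

```text
t: 7.12
position: [0.5954, -0.2121, 0.2298]
tcp_rot: [-0.0, 0.976, -0.218, -0.001]
ft_force: [-8.7, 7.5, 15.3]
gripper_width: 0.0085
grasp_force: 55.6
```

Run:
```python
from h import *
s=get_state();print(np.degrees(yaw(s)),s['torque'],s['joints'])
```

```text
-25.23594345445887 [1.0858925  1.62194502 0.61308632] [-5.21305604e-01  4.09917947e-01  1.69810716e+00 -2.26818853e-04
  1.03599706e+00  1.49005687e+00]
```

carry_out:
  plan: [0.05, 0, 0, 0, 0, 0.07, 0, 0, 0, 0, 0.085, 0, 0, -0.04, 0, 0.085, 0, 0, -0.06, 0, 0.085, 0, 0, 0, 0]

```text
t: 7.75
position: [0.5968, -0.2138, 0.3334]
tcp_rot: [0.002, 0.976, -0.22, 0.006]
ft_force: [-0.3, -0.7, -0.5]
gripper_width: 0.0852
grasp_force: 0.0
```

Run:
```python
from h import *
st=get_state(); p,d=imaging.capture('wrist'); np.savez('pics/w4.npz',p=p,d=d,st=st); print(st['t'],st['position'],np.degrees(yaw(st)),st['joints'][5])
P=cloud('wrist',d,st); H=P[...,2]; N=np.hypot(P[...,0]-.595,P[...,1]+.2115)<.03
q=P[N&(H>.069)&(H<.088)]; print(len(q),np.median(q,0),cv2.minAreaRect((q[:,:2]*1000).astype(np.float32)))
N=np.hypot(P[...,0]-.574,P[...,1]+.107)<.02; q=P[N&(H>.062)&(H<.08)]; print('shaft',len(q),cv2.minAreaRect((q[:,:2]*1000).astype(np.float32)) if len(q) else 0)
# knob from w1 pixels
s1=np.load('pics/w1.npz',allow_pickle=True)['st'].item()
f=lambda c,r,z: plane('wrist',np.array(260+c/6-.5),np.array(215+r/6-.5),z,s1)
print('nose',f(235,165,.036),'tail',f(270,415,.036),'skirt L/R',f(130,225,.006),f(387,235,.006),'top',f(240,112,.006))
```

```text
7.75 [ 0.59679232 -0.21378941  0.33339069] -25.404600049223717 1.4916472864005486
710 [ 0.59708127 -0.21241843  0.07477538] ((595.841064453125, -211.72146606445312), (10.48505973815918, 31.963876724243164), 67.28327178955078)
shaft 2 ((574.816162109375, -116.60026550292969), (1.1424208879470825, 0.0), 142.34674072265625)
nose [0.42864654 0.19110968 0.036     ] tail [0.4705417  0.17947859 0.036     ] skirt L/R [0.43982029 0.16464532 0.006     ] [0.45837217 0.20554078 0.006     ] top [0.42820135 0.19050534 0.006     ]
```

Fastener turned 69° and caught 4 mm down. Now to the knob.

carry_out:
  plan: [0.085, -0.0374, -0.0373, 0, 0, 0.085, -0.0374, -0.0373, 0, 0, 0.085, -0.0374, -0.0373, 0, 0, 0.085, -0.0374, -0.0373, 0, 0, 0.085, -0.0374, -0.0373, 0, 0, 0.085, -0.0374, -0.0373, 0, 0, 0.085, -0.0374, -0.0373, 0, 0, 0.085, -0.0374, -0.0373, 0, 0, 0.085, 0, 0, 0, -0.178, 0.085, 0, 0, 0, 0]

```text
t: 9.05
position: [0.4521, 0.1855, 0.3252]
tcp_rot: [0.0, 0.991, -0.133, -0.001]
ft_force: [0.3, 0.2, 0.2]
gripper_width: 0.0849
grasp_force: 0.0
```

Run:
```python
from h import *
st=get_state(); p,d=imaging.capture('wrist'); np.savez('pics/w5.npz',p=p,d=d,st=st); cv2.imwrite('pics/w5.png',p[:,:,::-1]); print(st['t'],st['position'],np.degrees(yaw(st)),st['joints'][5])
P=cloud('wrist',d,st); H=P[...,2]; N=np.hypot(P[...,0]-.452,P[...,1]-.184)<.04
k=N&(H>.0335)&(H<.038); q=P[k]; r=cv2.minAreaRect((q[:,:2]*1000).astype(np.float32)); print(len(q),r)
q=P[N&(H>.0035)&(H<.008)][:,:2]*1000; print(len(q),cv2.minEnclosingCircle(q.astype(np.float32)))
```

```text
9.05 [0.4521316  0.18548431 0.32520318] -15.24829349890153 1.9938011580089046
2007 ((450.3629455566406, 184.689453125), (25.914752960205078, 46.530574798583984), 75.60719299316406)
656 ((453.673828125, 183.7328643798828), 22.931568145751953)
```

View pics/w5.png

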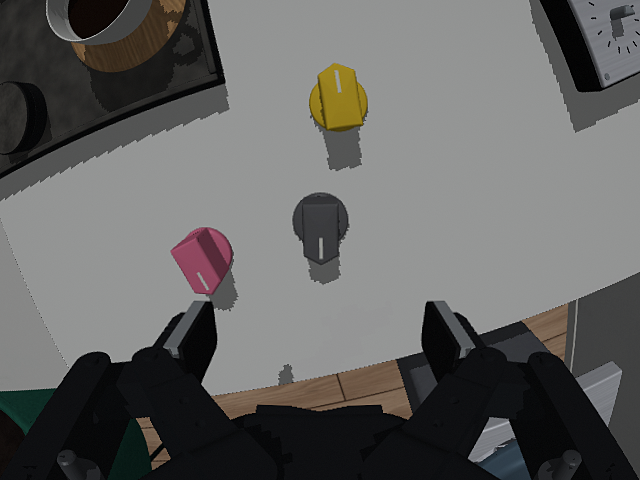

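w5 shows the grey knob at (321,225), its nose at (321,262), centred between the fingers. I descend and grip.

carry_out:
  plan: [0.085, 0.002, 0.0013, 0.04, -0.012, 0.07, 0, 0, 0.05, 0, 0.06, 0, 0, 0.035, 0, 0.05, 0, 0, 0.0145, 0, 0.05, 0, 0, 0, 0, 0.05, 0, 0, 0, 0]
  grip_force: 40

```text
t: 9.85
position: [0.4553, 0.1833, 0.1886]
tcp_rot: [-0.0, 0.992, -0.127, 0.001]
ft_force: [0.8, 0.3, 0.6]
gripper_width: 0.0501
grasp_force: 0.0
```

carry_out:
  plan: [0.0, 0, 0, 0, 0, 0, 0, 0, 0, 0, 0, 0, 0, 0, 0, 0, 0, 0, 0, 0]

```text
t: 10.35
position: [0.4552, 0.1835, 0.1886]
tcp_rot: [-0.0, 0.992, -0.126, 0.001]
ft_force: [-0.8, -0.5, 6.3]
gripper_width: 0.0254
grasp_force: 41.0
```

Run:
```python
from h import *
st=get_state(); print(st['t'],st['position'],np.degrees(yaw(st)),st['joints'][5],st['gripper_width'],st['grasp_force'])
```

```text
10.35 [0.45524513 0.1835439  0.18863596] -14.506210073086327 1.9758189183363537 0.025356936392825945 41.04968011379242
```

carry_out:
  plan: [0, 0, 0, -0.05, 0, 0, 0, 0, -0.05, 0, 0, 0.0314, 0.0422, 0, 0, 0, 0.0314, 0.0422, 0, 0, 0, 0.0314, 0.0422, 0, 0, 0, 0.0314, 0.0422, 0, 0, 0, 0.0314, 0.0422, 0, 0, 0, 0.0314, 0.0422, 0, 0, 0, 0, 0, 0, -0.154, 0, 0, 0, 0, -0.154]

```text
t: 11.6
position: [0.5733, -0.1097, 0.2869]
tcp_rot: [-0.0, 1.0, 0.029, -0.0]
ft_force: [0.6, 0.8, -0.8]
gripper_width: 0.0253
grasp_force: 40.0
```

carry_out:
  plan: [0, 0, 0, 0, -0.154, 0, 0, 0, 0, 0]

```text
t: 11.85
position: [0.5732, -0.1089, 0.287]
tcp_rot: [-0.0, 0.995, 0.103, -0.0]
ft_force: [-0.2, -1.0, -0.1]
gripper_width: 0.0254
grasp_force: 40.1
```

Run:
```python
from h import *
st=get_state(); p,d=imaging.capture('wrist'); np.savez('pics/w6.npz',p=p,d=d,st=st); cv2.imwrite('pics/w6.png',p[:,:,::-1]); print(st['t'],st['position'],np.degrees(yaw(st)),st['joints'][5],st['gripper_width'])
P=cloud('wrist',d,st); T=(P-st['position'])@Rt(st)
m=np.zeros(d.shape,bool); m[200:420,270:375]=1; k=m&(d>0)&(T[...,2]>.12)&(T[...,2]<.2)&(abs(T[...,1])<.03)
print(k.sum(), np.percentile(T[k][:,2],[5,25,50,75,95]))
w=k&(p.min(2)>140); print('line',w.sum(), T[w].mean(0) if w.any() else 0)
```

```text
11.85 [ 0.5731638  -0.10887217  0.28701199] 11.857825183715757 0.9819111427046948 0.025378151844816923
11820 [0.13371311 0.15221601 0.15315273 0.15550244 0.18325996]
line 131 [-1.35990628e-02  1.46297255e-04  1.52626897e-01]
```

View pics/w6.png

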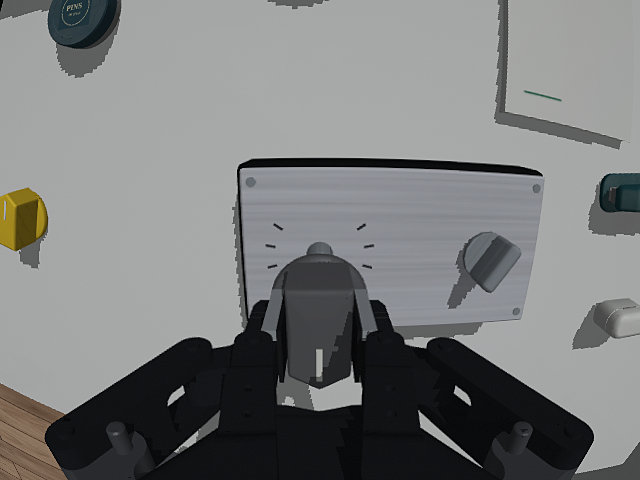

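w6 shows the knob held straight, nose tip at (319,387), tail edge at row 290, and the shaft top peeking out at (319,248).

Run:
```python
from h import *
z=np.load('pics/w6.npz',allow_pickle=True); p,d,st=z['p'],z['d'],z['st'].item()
R=Rt(st); zt=st['position'][2]-.1526
for n,u,v,h in(('nose',319,387,zt),('tail',319,291,zt),('skirtback',319,254,zt-.030)): print(n,(plane('wrist',np.array(u),np.array(v),h,st)-st['position'])@R)
P=cloud('wrist',d,st); N=np.zeros(d.shape,bool); N[235:262,300:340]=1
q=P[N&(P[...,2]>.058)&(P[...,2]<.08)]; print(len(q),q.min(0),q.max(0)); print((q-st['position'])@R@np.eye(3)[:,:2] if len(q)<5 else ((q-st['position'])@R)[:,:2].max(0), ((q-st['position'])@R)[:,:2].min(0))
```

```text
nose [-2.63826272e-02  1.15857291e-04  1.52610691e-01]
tail [1.80096966e-02 5.89704749e-05 1.52592696e-01]
skirtback [2.16979116e-02 5.63553669e-05 1.82591204e-01]
76 [ 0.57855418 -0.1143517   0.05801057] [ 0.58244034 -0.10253381  0.06474451]
[0.00912291 0.0068349 ] [ 0.00569852 -0.00497245]
```

carry_out:
  plan: [0, 0.001, 0.0002, 0.015, 0, 0, 0, 0, 0.015, 0, 0, 0, 0, 0.004, 0, 0, 0, 0, 0.003, 0, 0, 0, 0, 0, 0]

```text
t: 12.52
position: [0.5746, -0.1089, 0.2501]
tcp_rot: [0.0, 0.995, 0.104, 0.001]
ft_force: [4.3, 0.4, -3.1]
gripper_width: 0.0255
grasp_force: 39.9
```

carry_out:
  plan: [0, 0.0005, 0, 0.003, 0, 0, 0, 0, 0.003, 0, 0, 0, 0, 0.003, 0, 0, 0, 0, 0, 0]

```text
t: 13.02
position: [0.5749, -0.1089, 0.241]
tcp_rot: [0.0, 0.995, 0.104, 0.0]
ft_force: [4.2, 0.0, -1.7]
gripper_width: 0.0248
grasp_force: 40.0
```

carry_out:
  plan: [0, 0.0005, 0, 0.002, 0, 0, 0, 0, 0.002, 0, 0, 0, 0, 0.0015, 0, 0, 0, 0, 0, 0]
  grip_force: 60

```text
t: 13.52
position: [0.5753, -0.1088, 0.236]
tcp_rot: [-0.0, 0.995, 0.104, -0.0]
ft_force: [-0.6, 0.3, 5.1]
gripper_width: 0.0248
grasp_force: 64.4
```

carry_out:
  plan: [0, 0, 0, 0.0015, 0, 0, 0, 0, 0.001, 0, 0, 0, 0, 0.0005, 0, 0, 0, 0, 0, 0]

```text
t: 14.02
position: [0.5756, -0.1088, 0.2345]
tcp_rot: [-0.0, 0.995, 0.104, -0.001]
ft_force: [-5.9, 1.7, 13.3]
gripper_width: 0.0246
grasp_force: 65.8
```

carry_out:
  plan: [0, -0.0005, 0, 0.001, 0, 0, 0, 0, 0, 0, 0, 0, 0, 0, 0]

```text
t: 14.4
position: [0.5754, -0.1089, 0.2344]
tcp_rot: [-0.0, 0.995, 0.104, -0.0]
ft_force: [-6.3, 3.3, 19.3]
gripper_width: 0.0246
grasp_force: 66.5
```

Run:
```python
from h import *
st=get_state(); p,d=imaging.capture('wrist'); cv2.imwrite('pics/w7.png',p[120:420,160:640,::-1])
P=cloud('wrist',d,st); N=np.zeros(d.shape,bool); N[230:300,260:380]=1
k=N&(d>0)&(np.hypot(P[...,0]-.5745,P[...,1]+.1088)<.0225); print(np.percentile(P[k][:,2],[2,10,25,50,75]))
T=(P-st['position'])@Rt(st); k=(abs(T[...,1])<.01)&(T[...,0]<.015)&(T[...,0]>-.02)&(T[...,2]<.16)&(T[...,2]>.14); print('top z',np.median(P[k][:,2]), 'deck',np.median(P[200:215,330:400,2]))
q=P[(np.hypot(P[...,0]-.596,P[...,1]+.2115)<.02)&(P[...,2]>.069)&(P[...,2]<.09)]; print('bar top',np.median(q[:,2]),cv2.minAreaRect((q[:,:2]*1000).astype(np.float32)))
print(st['position'],st['ft_force'])
```

```text
[0.04412488 0.04656647 0.05117408 0.06548913 0.07672521]
top z 0.08139157318458945 deck 0.04467881649828129
bar top 0.0742998259537957 ((596.028564453125, -210.5284881591797), (11.711609840393066, 32.46856689453125), 68.41996765136719)
[ 0.57544654 -0.10886897  0.23442781] [-6.30722371  3.30217445 19.27940687]
```

View pics/w7.png

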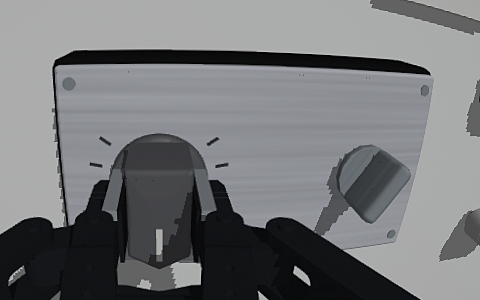

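The knob's top is 36.7 mm above the deck, so its underside is about 1 mm up: home and pressed in. The fastener is still caught.

```bash
python3 -c "
from workcell import job
print(job.finish_job())"
```

```text
the job is handed in; nothing more can be done
None
```

I handed the job in at about 14.5 s: the fastener is turned and caught, and the knob is home on the D-shaft and still held pressed in; no verdict came back, so that rests on my own camera and force readings.

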